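# Let the reel winder back to its stop

## Task

Let the reel winder back to its stop: lift the pawl clear of the ratchet wheel and tip it right over so that it stays off, then turn the crank backward until its arm has pressed the sprung buffer pin of the stop fully in and bears on it firmly but gently. Leave the crank there, holding the buffer in, and lower the pawl gently back on to the wheel's teeth. Never force the wheel against the pawl or ram the stop, and leave the other things on the bench alone.

Things in the scene. Friction and masses are not known exactly. Their poses are not given: they have to be found in the camera images.
- winder: Bench reel winder, bolted down: aluminium base 180 x 130 x 12 mm, two blue side plates, a white reel (116 mm across) between them. Origin: centre of the base's underside; y runs along the axle (ratchet and pawl on the -y side, crank on the +y side), z up. Axle at x 0, z 115 mm in this frame; the pawl's pin, parallel to it, at x -55, z 178 mm.
- reel (a joint): Angle of reel, ratchet wheel and crank together (rad), growing as they turn BACKWARD: the crank goes from the winder's +x side up over the top towards -x. At 0 the crank points 30 degrees above +x. Stiff axle (0.25 N m, about 4 N at the grip): it stays where left. With the pawl on the teeth the wheel can turn back at most one tooth (0.52 rad) before it locks.
- pawl (a joint): Angle of the pawl about its pin (rad). 0: arm level, nose at the bottom of a tooth gap; up to 0.16: nose resting on a tooth. It grows as the nose lifts, up and over towards the winder's -x. It falls by its own weight: back on to the wheel if let go below about 1.5, over to its rest at 2.2, clear of the wheel, above about 1.8.
- ratchet: Steel ratchet wheel, 100 mm across, 12 mm thick, 12 saw teeth 9 mm deep, fixed to the reel outside the -y side plate (y = -52 to -64 mm). Origin on the axle.
- pawl_arm: Dark steel pawl, 56 mm arm 8 mm thick with a nose bent down at its free end, in the plane y = -58 mm. It carries a finger bar. Origin on its pin's line (at y = 0 of the winder); x along the arm towards the nose. About 0.12 kg.
- pawl_tab (a point): Grip point of the pawl's finger bar: round steel bar 10 mm across (14 mm end knob), parallel to the axle, 52 mm long towards the winder's -y, 50 mm from the pawl's pin. The point lies on the bar's axis at winder y = -92 mm, 178 mm above the table when down. Can be pinched from above across its axis; it turns in the fingers as it swings.
- crank_arm: Crank arm: flat steel, 12 mm wide, 8 mm thick (winder y = 58 to 66 mm). Origin on the axle; x along the arm. In backward turning its leading edge meets the stop: a dark block clamped to the +y side plate, with a sprung brass buffer pin, 10 mm across, 52 mm from the axle. The pin gives 4 mm (1 to 2.5 N), then it is rigid. Where the stop is clamped is not measured: fully in at reel 1.25 to 1.85.
- crank_grip: Black round grip of the crank, 14 mm across, 80 mm long (winder y = 66 to 146 mm), parallel to the axle and 65 mm from it. Origin: on its axis at winder y = 115 mm. It can be pinched from above across its axis and turns in the fingers.
- screwdriver: Bystander, to be left alone: blue-handled screwdriver lying on the table.
- tweezers: Bystander, to be left alone: dark steel tweezers, about 120 mm long, lying flat.
- spare_reel: Bystander, to be left alone: empty white reel, 84 mm across, 19 mm high, lying flat.
- flux_jar: Bystander, to be left alone: small amber jar, 44 mm across, 45 mm high.
- sponge: Bystander, to be left alone: yellow sponge pad, 70 x 55 x 15 mm.
- parts_tray: Bystander, to be left alone: black parts tray, 60 x 90 x 18 mm.

How it is judged:
On the way, in this order (a step that is already met when the one before it is completed fails the run):
1. the pawl is lifted clear and tipped over past upright (value of joint pawl above 1.85 rad), for 0.2 s.
2. with the pawl still off, the crank arm presses the buffer fully in and bears on it with 5 N or more (contact force between crank_arm and anything else above 5 N and value of joint pawl above 1.6 rad), for 0.2 s.
3. the pawl is down on the teeth with the crank arm still holding the buffer in (value of joint pawl below 0.19 rad and contact force between crank_arm and anything else above 1.3 N), for 0.2 s.
At the end, for the whole second after the job is handed in: The crank arm still holds the sprung buffer in (1.3 N or more between them, that is about 1 mm of its 4 mm or more), the pawl is down on the teeth (joint below 0.19 rad), and reel and pawl are at rest (all of step 3 and velocity of joint reel between -0.05 and 0.05 rad/s and velocity of joint pawl between -0.1 and 0.1 rad/s); the robot touches nothing.
It fails at once if the stop is rammed: the crank arm bears on it with more than 20 N (contact force between crank_arm and anything else above 20 N).
It fails at once if the wheel is forced against the pawl, or the pawl is slammed or pressed on to the teeth, with more than 20 N (contact force between pawl_arm and ratchet above 20 N).
It fails at once if a bystander is moved by more than 30 mm (distance of any of screwdriver, tweezers, spare_reel, flux_jar, sponge, parts_tray from where it was at the start of the episode above 0.03 m).
It also fails if it takes over 72 s, if anything falls off the work surface, if the arm or the gripper's body presses on something with over 40 N, if the wrist force passes 120 N, or if a joint passes its speed limit or range.

## Robot

A 6-joint arm with a two-finger parallel gripper is mounted at the origin on the work surface. World frame = base frame: x ahead of the robot, y to its left, z up, the work surface at z = 0. Lengths are in m, angles in rad, forces in N, time in s.
With the tool pointing down it reaches from about 0.35 to 0.725 m from the base axis. Payload 6 kg.
Tool frame: the origin (TCP) lies on the centre line of the jaws, within the pads' length; the fingertips stand 8 mm ahead of it and the grasp point (between the pads) lies 11 mm behind it (manip.tcp_to_tips is the distance from the TCP to the fingertips, in m); z points along the fingers, y is the line along which they close (so a half turn about z gives the same grasp; the last joint's range is limited). The gripper opens to 85 mm and grips with 20 to 120 N. Pads are 22 mm wide; open, the fingers measure 114 mm over their backs; the gripper's body (76 mm by 85 mm) begins 54 mm behind the grasp point. The pads swing forward as they close: fully open they stand 13 mm farther back than shut.
Start: joints at [-0.905, 0.04, 0.085, 0, -1.615, -0.334], TCP at [0.195, -0.567, 0.239] pointing down, gripper open.
Joint ranges: [-2.56, 2.56], [-1.29, 2.01], [-1.08, 1.49], [-3.29, 1.98], [-2.81, -0.18], [-2.99, 2.99]. Speed limits (rad/s): [2.57, 2.57, 3.01, 3.14, 3.14, 3.14].

## Interface

Orientations are given as a rotation vector (axis times angle).
In Python, from plant import manip, grip, state, optics gives the robot as it stands. Calls block until the motion is done:
- manip.move_to(position, orientation): joint-space move of the TCP to a pose.
- manip.servo_line(position, velocity=0.15, rot=None): straight line of the TCP; rot=None keeps the orientation; velocity is the mean speed in m/s.
- manip.goto_joints(angles): joint-space move.
- grip(opening, grasp_force=None): finger opening in m; grasp_force is the grip in N (None keeps the last); returns when the fingers have stopped.
- manip.sleep(seconds).
- manip.inverse_kinematics(position, orientation): joint angles nearest the present ones, or None.
- state(): the state.
- optics.read_camera(name): name is "scene" or "top" or "wrist"; returns the picture (480x640x3 uint8, red, green, blue); there is no depth.
- optics.camera_params(name): a dict with "vfov" (degrees; the focal length in pixels is half the picture's height over the tangent of half this angle, whatever the lens; pixels are square), "cx", "cy" (the principal point, pixels), "k1" (the pictures are not rectified: a ray, as slopes to the right and down, at radius r is drawn at 1 + k1 r^2 times it, then the intrinsics apply), "xyz" and "attitude" of the camera in the world. Camera axes: x right, y up, looking along -z (the intrinsics and any distortion apply to the point x, -y, -z); pixel columns grow to the right and rows downward; lengths in m; the calibration is good to about 2 mm. A picture is of the moment at which its call begins: read the wrist's pose just before it. camera_params takes no time and is no camera call; for the wrist camera it gives the pose at the moment of the call.
A pose or a line that the arm cannot do raises manip.PlanningError and nothing moves.
- manip.finish_job(): hands the job in; it is judged then, once.
The state is a dict: "t": time; "joints": joint angles; "qd": joint speeds; "effort": joint torques, N m; "tcp_pos": TCP position; "tool_rot": TCP orientation; "contact_force": force on the tool from outside, world axes, zero at the start; "wrist_torque": the same for the moment, N m; "width": finger opening in m; "grasp_force": force on a finger pad.
Only numpy, scipy, OpenCV 4.12 (cv2) and the standard library are available. Lean on these libraries where they do the work, as an engineer would, in place of code of your own. Each camera call takes 0.05 s, during which the arm holds its last target. There are 200 camera calls.

## Working session

There is one attempt and no reset: what is moved stays moved. The work goes in short steps, each a Python script; the robot and the scene stay as the last script left them, time stands still between calls to the robot, and variables do not carry over. Pictures are saved under pics/ and viewed, at most 10 in all, crops included, and the job is handed in when it is done.

```bash
ls; mkdir -p pics
python3 - <<'E'
from plant import manip, grip, state, optics
import cv2
for n in ("scene","top","wrist"):
    p=optics.camera_params(n); print(n,p)
    cv2.imwrite(f"pics/{n}0.png",optics.read_camera(n)[:,:,::-1])
s=state(); print(s)
E
```

```text
pics
scene {'vfov': 43.99784226767382, 'cx': 319.7407515802761, 'cy': 238.09711223815592, 'k1': -0.07633263950370706, 'xyz': array([ 1.05315024, -0.30720152,  1.07749588]), 'attitude': array([0.51241264, 0.23326032, 0.88619826])}
top {'vfov': 45.56493268523694, 'cx': 307.54683949586797, 'cy': 239.07278861964872, 'k1': 0.05219323985791291, 'xyz': array([0.52794817, 0.0400303 , 1.0443909 ]), 'attitude': array([ 0.05141003, -0.05213997, -1.5473475 ])}
wrist {'vfov': 62.559377430736674, 'cx': 321.4080860630898, 'cy': 238.83825205558455, 'k1': -0.06610924848048358, 'xyz': array([ 0.1324604 , -0.5884766 ,  0.37410447]), 'attitude': array([-0.17826888, -0.25191237,  1.89072729])}
{'t': 0.15, 'joints': array([-9.05305306e-01,  4.06797339e-02,  8.40673209e-02, -3.06754043e-04,
       -1.61550313e+00, -3.33691232e-01]), 'qd': array([-9.24688302e-05, -2.57822483e-03,  3.41323184e-03,  1.90038129e-03,
       -8.20142356e-05,  5.64853240e-04]), 'effort': array([-2.32950879e-03, -3.68613231e+01,  3.47691143e+01,  6.93623140e+00,
       -4.33743757e-03,  7.44476907e-07]), 'tcp_pos': array([ 0.19541847, -0.56703797,  0.23852566]), 'tool_rot': array([ 5.18763281e-01, -3.09809687e+00, -2.04933302e-03]), 'contact_force': array([-0.90676908,  0.68319311, -0.5309402 ]), 'wrist_torque': array([-0.06001434,  0.04460918, -0.02515329]), 'grasp_force': 0.0, 'width': 0.08539330657773819}
```

View pics/scene0.png

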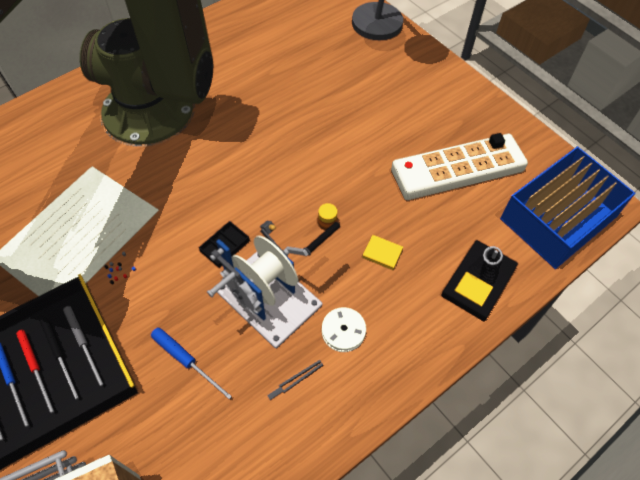

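View pics/top0.png

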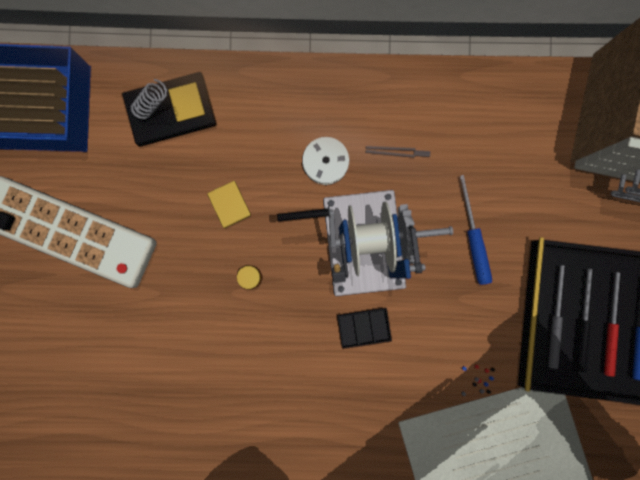

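The scene shows the winder near the image centre, with the bar at about (220,285) and the crank grip at about (322,238). In the top view, image right is world -y and image up is +x. The base corners are about (329,197), (397,192), (405,289) and (335,294), the grip runs (278,217)–(328,212), and the pawl bar's knob is at about (450,231).

```bash
cat > h.py <<'E'
import numpy as np, cv2
from scipy.spatial.transform import Rotation as R
from plant import manip, grip, state, optics
def K(p):
    f=240/np.tan(np.radians(p['vfov'])/2)
    return np.array([[f,0,p['cx']],[0,f,p['cy']],[0,0,1.]]), np.array([p['k1'],0,0,0.])
def ray(p,uv):
    k,d=K(p); n=cv2.undistortPoints(np.array(uv,float).reshape(-1,1,2),k,d)[:,0]
    v=np.c_[n[:,0],-n[:,1],-np.ones(len(n))]
    return p['xyz'],R.from_rotvec(p['attitude']).apply(v)
def plane(p,uv,z):
    o,v=ray(p,uv); return o+v*((z-o[2])/v[:,2])[:,None]
def proj(p,X):
    Rm=R.from_rotvec(p['attitude']).as_matrix().T; F=np.diag([1,-1,-1.])@Rm
    k,d=K(p); return cv2.projectPoints(np.array(X,float).reshape(-1,1,3),cv2.Rodrigues(F)[0],-F@p['xyz'],k,d)[0][:,0]
def tri(obs): # [(p,uv),...] -> point, residual
    A=np.zeros((3,3));b=np.zeros(3);L=[]
    for p,uv in obs:
        o,v=ray(p,uv);v=v[0]/np.linalg.norm(v[0]);M=np.eye(3)-np.outer(v,v);A+=M;b+=M@o;L.append((M,o))
    x=np.linalg.solve(A,b); return x,[np.linalg.norm(M@(x-o)) for M,o in L]
E
python3 - <<'E'
from h import *
p=optics.camera_params('top'); im=cv2.imread('pics/top0.png')
c=plane(p,[(329,197),(397,192),(405,289),(335,294)],.012); print(c,c.mean(0))
print(plane(p,[(277,217),(328,212),(450,231)],.16))
s=cv2.imread('pics/scene0.png')
a=cv2.resize(im[180:305,265:465],(800,500),interpolation=cv2.INTER_CUBIC)
cv2.imwrite('pics/topc.png',a)
# reachability of candidate views
for q in ([.50,.12,.36],[.50,-.12,.36],[.42,0,.36]):
    for yaw in (0,np.pi/2,-np.pi/2):
        o=(R.from_euler('z',yaw)*R.from_euler('x',np.pi)).as_rotvec()
        print(q,yaw,manip.inverse_kinematics(q,o))
E
```

```text
[[ 0.67388787  0.00306507  0.012     ]
 [ 0.68578028 -0.12029532  0.012     ]
 [ 0.51042351 -0.13681715  0.012     ]
 [ 0.49848646 -0.01128132  0.012     ]] [ 0.59214453 -0.06633218  0.012     ]
[[ 0.6198122   0.08854577  0.16      ]
 [ 0.62944522  0.00943675  0.16      ]
 [ 0.60408267 -0.17988749  0.16      ]]
[0.5, 0.12, 0.36] 0 [ 6.27664811e-01 -1.39846697e-01  1.33595444e-01  4.44089210e-16
 -1.84423847e+00  9.43131516e-01]
[0.5, 0.12, 0.36] 1.5707963267948966 [ 0.62766481 -0.1398467   0.13359544  0.         -1.84423847  2.51392784]
[0.5, 0.12, 0.36] -1.5707963267948966 [ 0.62766481 -0.1398467   0.13359544  0.         -1.84423847 -0.62766481]
[0.5, -0.12, 0.36] 0 [ 1.56574850e-01 -1.39846697e-01  1.33595444e-01  4.44089210e-16
 -1.84423847e+00  1.41422148e+00]
[0.5, -0.12, 0.36] 1.5707963267948966 [ 0.15657485 -0.1398467   0.13359544  0.         -1.84423847  2.9850178 ]
[0.5, -0.12, 0.36] -1.5707963267948966 [ 0.15657485 -0.1398467   0.13359544  0.         -1.84423847 -0.15657485]
[0.42, 0, 0.36] 0 [ 4.86864634e-01 -3.89163750e-01 -6.63924502e-02  4.44089210e-16
 -1.89356763e+00  1.08393169e+00]
[0.42, 0, 0.36] 1.5707963267948966 [ 0.48686463 -0.38916375 -0.06639245  0.         -1.89356763  2.65472802]
[0.42, 0, 0.36] -1.5707963267948966 [ 0.48686463 -0.38916375 -0.06639245  0.         -1.89356763 -0.48686463]
```

View pics/topc.png

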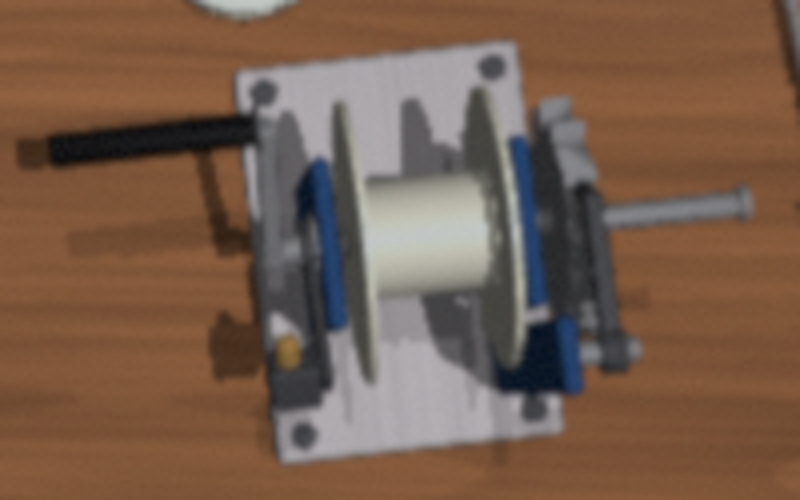

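The enlarged crop shows the yaw (about 5°) clearly. The grip runs crop (50,150)–(255,130), the bar (605,215)–(745,203) with its knob at the end, and the brass buffer is at (287,352). Next I'll take wrist views for precise triangulation.

Run:
```python
from h import *
s=state(); p=optics.camera_params('wrist')
Rt=R.from_rotvec(s['tool_rot']); Rc=R.from_rotvec(p['attitude'])
off=Rt.inv().apply(p['xyz']-s['tcp_pos']); rel=Rt.inv()*Rc
print('cam off in tool',off, 'view dir in tool',rel.apply([0,0,-1]),'x',rel.apply([1,0,0]))
T=R.from_euler('z',-np.pi/2+.094)*R.from_euler('x',np.pi)
vd=T.apply(rel.apply([0,0,-1])); print('view dir world',vd)
pts=[[.625,.05,.17],[.595,-.155,.178],[.592,-.066,.115],[.535,-.066,.178],[.55,0,.16]]
for q in ([.60,-.15,.36],[.55,-.15,.36],[.62,.05,.36],[.57,.05,.36],[.58,-.05,.42],[.52,-.05,.42],[.64,-.05,.42]):
    pp=dict(p); pp['xyz']=np.array(q)+T.apply(off); pp['attitude']=(T*rel).as_rotvec()
    print(q,manip.inverse_kinematics(q,T.as_rotvec()) is not None,proj(pp,pts).round().astype(int).tolist())
```

```text
cam off in tool [ 0.06653952  0.00041    -0.13570359] view dir in tool [-2.61368298e-01 -4.73017422e-04  9.65239032e-01] x [8.49239858e-04 9.99999380e-01 7.20009741e-04]
view dir world [-0.02406153  0.26025882 -0.96523903]
[0.6, -0.15, 0.36] True [[277, 411], [328, 211], [321, 284], [385, 316], [358, 367]]
[0.55, -0.15, 0.36] True [[226, 406], [267, 205], [273, 279], [329, 311], [307, 363]]
[0.62, 0.05, 0.36] True [[315, 213], [383, -59], [364, 80], [446, 78], [410, 161]]
[0.57, 0.05, 0.36] True [[256, 208], [313, -66], [309, 75], [382, 71], [351, 155]]
[0.58, -0.05, 0.42] True [[270, 291], [316, 88], [312, 178], [369, 191], [345, 250]]
[0.52, -0.05, 0.42] True [[213, 286], [250, 82], [258, 173], [307, 185], [288, 245]]
[0.64, -0.05, 0.42] True [[326, 297], [381, 95], [365, 183], [431, 197], [402, 255]]
```

Run:
```python
from h import *
import pickle
T=(R.from_euler('z',-np.pi/2+.094)*R.from_euler('x',np.pi)).as_rotvec()
P={}
for i,q in enumerate(([.64,-.05,.42],[.50,-.05,.42])):
    manip.move_to(q,T); manip.sleep(.3)
    p=optics.camera_params('wrist'); im=optics.read_camera('wrist')
    cv2.imwrite(f'pics/w{i}.png',im[:,:,::-1]); P[f'w{i}']=p
for n in('top','scene'): P[n]=optics.camera_params(n)
pickle.dump(P,open('P.pkl','wb')); print(state()['t'],state()['contact_force'])
```

```text
3.9667 [-0.81294751  0.11814497 -1.06140902]
```

View pics/w0.png

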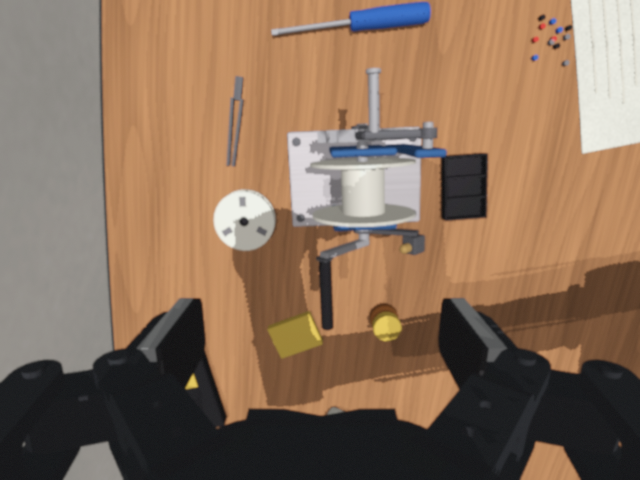

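View pics/w1.png

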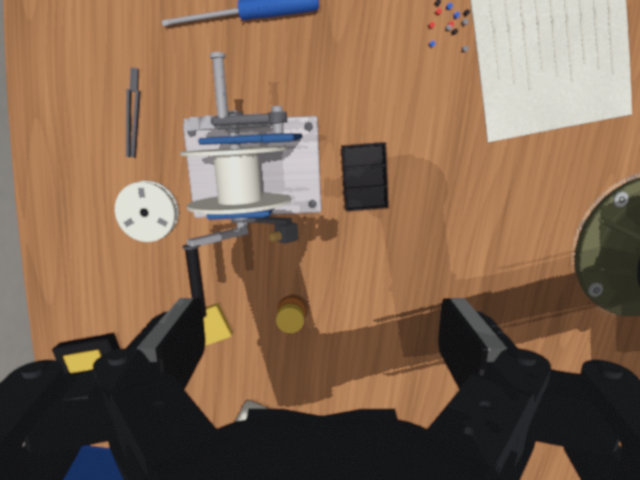

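Wrist view 0 shows the grip at (325,258)–(327,328), the bar at (374,70)–(374,130), and the pawl pin at (428,128). In view 1 the grip runs from (193,248), the bar is (218,54)–(221,112), and the pin is at about (278,112). I'll fit the axes by mask and intersect the rays across the views.

```bash
cat > meas.py <<'E'
from h import *
import pickle
P=pickle.load(open('P.pkl','rb'))
c=np.array([(237,72),(516,42),(563,432),(282,463)])/4.+[265,180]-.375
X=plane(P['top'],c,.012); print('base',X.round(4).tolist(),X.mean(0).round(4),[np.linalg.norm(X[i]-X[(i+1)%4]).round(4) for i in range(4)])
d1=(X[0]-X[3]+X[1]-X[2]);d2=(X[0]-X[1]+X[3]-X[2]); yaw=(np.arctan2(d1[1],d1[0])+np.arctan2(-d2[0],d2[1]))/2; print('yaw',yaw)
o=X.mean(0);o[2]=0
ux=np.array([np.cos(yaw),np.sin(yaw),0]);uy=np.array([-ux[1],ux[0],0])
def fit(name,roi,cond):
    im=cv2.imread(f'pics/{name}.png'); x0,y0,x1,y1=roi; hsv=cv2.cvtColor(im,cv2.COLOR_BGR2HSV)[y0:y1,x0:x1].astype(int)
    m=cond(hsv).astype(np.uint8); n,l,s,cc=cv2.connectedComponentsWithStats(m); k=1+np.argmax(s[1:,4]); ys,xs=np.nonzero(l==k)
    pts=np.c_[xs+x0,ys+y0].astype(np.float32); v=cv2.fitLine(pts,cv2.DIST_L2,0,.01,.01).ravel()
    t=(pts-v[2:])@v[:2]; e=[v[2:]+v[:2]*t.min(),v[2:]+v[:2]*t.max()]
    print(name,len(pts),np.round(e,1).tolist()); return e
def axis(obs):  # planes through each camera containing the image line; axis known parallel to uy
    A=[];b=[]
    for n,e in obs:
        oo,v=ray(P[n],e); nn=np.cross(v[0],v[1]);nn/=np.linalg.norm(nn)
        nn2=np.cross(uy,(v[0]+v[1])/2); nn2/=np.linalg.norm(nn2)   # plane parallel to uy through mid ray
        A.append([nn2@ux,nn2[2]]);b.append(nn2@(oo-o))
    A=np.array(A);b=np.array(b); s=np.linalg.lstsq(A,b,rcond=None)[0]; print(' winder x,z',s.round(4),'res',(A@s-b).round(4)); 
    for n,e in obs:
        oo,v=ray(P[n],e); 
        for w in v:
            k=(o+s[1]*np.array([0,0,1])-oo)[2]/w[2]; print('   y at end',n,((oo+k*w-o)@uy).round(4))
    return s
blk=lambda h:(h[...,2]<45)
gry=lambda h:(h[...,1]<60)&(h[...,2]>70)
g=axis([('w0',fit('w0',(310,262,345,335),blk)),('top0',fit('top0',(270,205,327,225),blk))] if 0 else [(n,e) for n,e in (('w0',fit('w0',(310,262,345,335),blk)),('w1',fit('w1',(180,252,212,297),blk)),('top',fit('top0',(274,205,326,225),blk)))])
t=axis([('w0',fit('w0',(362,76,386,124),gry)),('w1',fit('w1',(208,60,232,106),gry)),('top',fit('top0',(417,222,449,240),gry))])
phi=np.arctan2(g[1]-.115,g[0]); print('grip phi',np.degrees(phi),'r',np.hypot(g[0],g[1]-.115),'reel',phi-np.pi/6)
print('pawl r',np.hypot(t[0]+.055,t[1]-.178),'ang',np.arctan2(t[1]-.178,t[0]+.055))
E
python3 meas.py
python3 - <<'E'
import cv2,numpy as np
a=cv2.imread('pics/w0.png')[50:345,270:450]; b=cv2.imread('pics/w1.png')[40:335,150:330]
cv2.imwrite('pics/zz.png',cv2.resize(np.hstack([a,b]),None,fx=2,fy=2,interpolation=cv2.INTER_CUBIC))
E
```

```text
base [[0.6725, 0.0124, 0.012], [0.6891, -0.1141, 0.012], [0.5129, -0.1375, 0.012], [0.496, -0.0116, 0.012]] [ 0.5926 -0.0627  0.012 ] [np.float64(0.1276), np.float64(0.1777), np.float64(0.127), np.float64(0.1781)]
yaw 0.13240821055451335
w0 564 [[324.0, 261.79998779296875], [327.1000061035156, 327.1000061035156]]
w1 456 [[191.10000610351562, 251.39999389648438], [197.6999969482422, 296.6000061035156]]
top0 350 [[276.79998779296875, 217.5], [325.29998779296875, 212.10000610351562]]
 winder x,z [0.0468 0.1631] res [ 0.0006  0.0003 -0.0009]
   y at end w0 0.0711
   y at end w0 0.1468
   y at end w1 0.0731
   y at end w1 0.1241
   y at end top 0.1465
   y at end top 0.0709
w0 511 [[372.8999938964844, 75.9000015258789], [374.20001220703125, 123.0999984741211]]
w1 489 [[217.3000030517578, 59.599998474121094], [221.5, 105.4000015258789]]
top0 198 [[416.70001220703125, 234.0], [448.29998779296875, 230.5]]
 winder x,z [-0.0033  0.1805] res [ 0.0005  0.0005 -0.0009]
   y at end w0 -0.1078
   y at end w0 -0.0666
   y at end w1 -0.1085
   y at end w1 -0.069
   y at end top -0.0619
   y at end top -0.1099
grip phi 45.77831315180333 r 0.06715354001271447 reel 0.27538351490969204
pawl r 0.05176040648605987 ang 0.04775912872361687
```

View pics/zz.png

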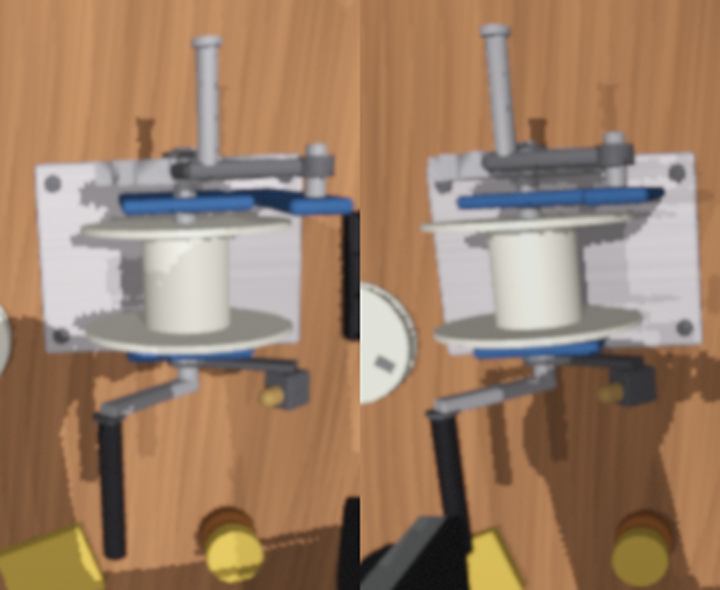

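The views agree to about 1 mm: yaw is 0.132, the bar sits at winder x ≈ -5, z ≈ 179 mm, and the grip is at about 46° (reel ≈ 0.28). The measured radii (67.2 and 51.8 mm against 65 and 50 mm) suggest the origin should shift about 1.5 mm in +x. Next I'll grasp the pawl bar.

```bash
cat >> h.py <<'E'
YAW=.1324
ux=np.array([np.cos(YAW),np.sin(YAW),0]);uy=np.array([-ux[1],ux[0],0]);uz=np.array([0,0,1.])
O=np.array([.5926,-.0627,0])+.0015*ux
T=(R.from_euler('z',-np.pi/2+YAW)*R.from_euler('x',np.pi)).as_rotvec()
def W(x,y,z): return O+x*ux+y*uy+(z-.011)*uz   # TCP so that the grasp point is at winder (x,y,z)
def pawl(a,dx=0,dz=0,y=-.092): return W(-.055+.05*np.cos(a)+dx,y,.178+.05*np.sin(a)+dz)
def F():
    f=np.mean([state()['contact_force'] for _ in range(1)],axis=0); return np.array([f@ux,f@uy,f[2]])
def where():
    d=state()['tcp_pos']-O; return np.array([d@ux,d@uy,d[2]+.011])
E
python3 - <<'E'
from h import *
grip(.05,25)
manip.move_to(pawl(.03)+.07*uz,T); print(F(),state()['t'])
manip.servo_line(pawl(.03)+.000*uz,.12); manip.sleep(.2); f0=F(); print(f0,where(),state()['width'])
grip(0,25); manip.sleep(.2); s=state(); print(F(),s['width'],s['grasp_force'],where(),s['t'])
E
```

```text
[-0.8586934   0.31395226  1.21127929] 5.3333
[ 0.18124887 -0.3492456  -0.31760686] [-0.00460298 -0.0920729   0.18061262] 0.05037403746203817
[ 5.74253976 -0.07852199 -0.35305564] 0.008716289440941627 25.488948225975037 [-0.00383129 -0.09206941  0.18001569] 6.9083
```

Run:
```python
from h import *
dx=.0012
manip.servo_line(pawl(.03,dx),.03); manip.sleep(.15); print(F(),where(),state()['width'])
for a in (.12,.22,.32,.42): 
    manip.servo_line(pawl(a,dx),.05); manip.sleep(.05); s=state(); print(a,F().round(2),s['width'].round(4),where().round(4),s['t'])
cv2.imwrite('pics/lift.png',cv2.resize(optics.read_camera('top')[180:305,265:465,::-1],(640,400)))
```

```text
[ 2.1673882  -1.40230731 -0.71729972] [-0.00375763 -0.09202788  0.17953066] 0.00881598308657724Traceback (most recent call last):
  File "<stdin>", line 5, in <module>
AttributeError: 'float' object has no attribute 'round'
```

Run:
```python
from h import *
dx=.0016
for a in (.22,.34,.48): 
    manip.servo_line(pawl(a,dx),.05); manip.sleep(.05); s=state(); print(a,F().round(2),round(s['width'],4),where().round(4),s['t'])
cv2.imwrite('pics/lift.png',cv2.resize(optics.read_camera('scene')[200:350,180:360,::-1],(720,600)))
```

```text
0.22 [ 3.73 -0.34 -0.4 ] 0.0089 [-0.0045 -0.0921  0.1889] 7.9083
0.34 [ 5.65 -0.83 -1.16] 0.0086 [-0.0058 -0.0921  0.1949] 8.225
0.48 [ 6.16 -0.79  1.87] 0.009 [-0.0082 -0.0921  0.2019] 8.5667
```

View pics/lift.png

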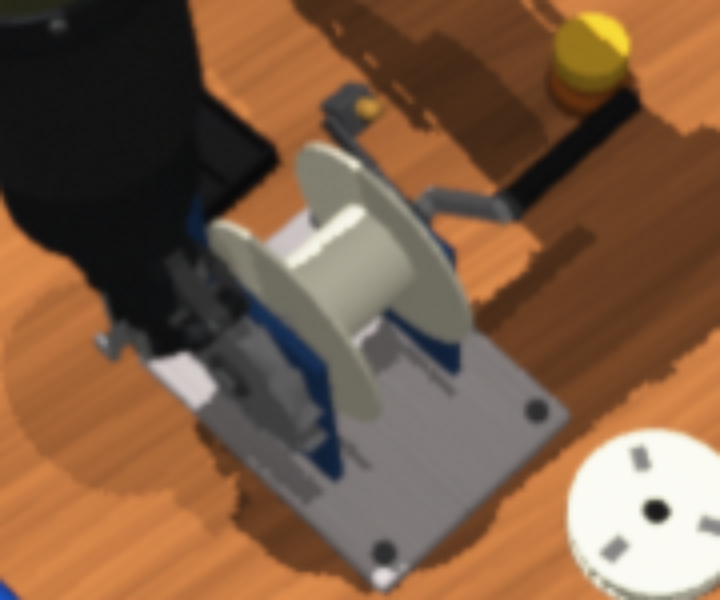

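The bar is in the fingers and the pawl's nose is off the wheel, near (180,265) in the crop. The +x pull says the pin lies a bit further +x than I assumed, so I'll adjust and carry on with the arc.

Run:
```python
from h import *
dx=.003;dz=0
for a in (.62,.78,.95,1.12,1.3,1.47,1.64,1.8,1.95,2.08,2.15): 
    manip.servo_line(pawl(a,dx,dz),.05); s=state(); f=F(); print(a,f.round(2),round(s['width'],4),where().round(4),s['t'])
    if np.linalg.norm(f)>15: break
    # follow: shift the arc centre gently towards zero radial force
    r=np.array([np.cos(a),np.sin(a)]); fr=f[0]*r[0]+f[2]*r[1]
    dx+=.00012*fr*r[0]; dz+=.00012*fr*r[1]
print(dx,dz)
```

```text
0.62 [ 5.26 -2.22  1.87] 0.0087 [-0.0108 -0.0921  0.2075] 8.8917
0.78 [ 6.6  -1.2   3.53] 0.0089 [-0.0151 -0.0921  0.2143] 9.2
0.95 [ 6.73 -0.46  5.13] 0.0086 [-0.0208 -0.0922  0.2209] 9.5167
1.12 [ 6.29 -0.47  6.91] 0.0088 [-0.0274 -0.0922  0.2266] 9.8333
1.3 [5.82 0.38 7.79] 0.0085 [-0.0356 -0.0922  0.2305] 10.1583
1.47 [3.87 0.94 7.66] 0.0089 [-0.0442 -0.0922  0.2327] 10.475
1.64 [2.8  0.71 6.59] 0.0087 [-0.0531 -0.0922  0.233 ] 10.7917
1.8 [ 0.59 -0.43  5.92] 0.0085 [-0.0613 -0.0922  0.2322] 11.1
1.95 [ 0.28 -1.61  3.41] 0.0089 [-0.0685 -0.0922  0.2302] 11.4
2.08 [ 0.62 -2.64  0.68] 0.0087 [-0.0747 -0.0921  0.2273] 11.6833
2.15 [ 2.83 -4.28 -0.21] 0.009 [-0.0772 -0.0921  0.2259] 11.9333
0.005309875705688308 0.006360343265545273
```

Run:
```python
from h import *
manip.servo_line(W(-.079,-.092,.2235),.03); manip.sleep(.3); print(F(),where(),state()['width'])
grip(.06); manip.sleep(.2); print(F(),where(),state()['t'])
manip.servo_line(W(-.079,-.092,.30),.15)
manip.move_to(W(.045,.115,.26),T)
p=optics.camera_params('top'); a=optics.read_camera('top')[180:305,265:465,::-1]; b=optics.read_camera('scene')[200:325,180:380,::-1]
cv2.imwrite('pics/tip.png',cv2.resize(np.vstack([a,b]),(480,600),interpolation=cv2.INTER_CUBIC)); print(F(),state()['t'])
```

```text
[-2.82986822 -2.07726423  5.07671482] [-0.07936418 -0.09214579  0.22409257] 0.009218287179673393
[0.12089327 0.36659116 0.27733911] [-0.07900929 -0.09199931  0.22348489] 13.2417
[ 0.01156328 -0.37253829  0.19281908] 14.9667
```

View pics/tip.png

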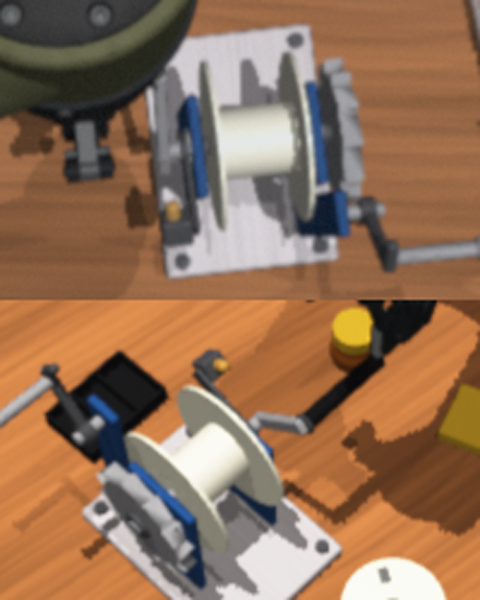

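The pawl is tipped over towards -x and resting clear: the bar is at the lower right of the top crop, (390,250)–(480,248), and the wheel is free. Next is the crank grip.

```bash
cat >> h.py <<'E'
def crank(ph,c,r=.065): return W(c[0]+r*np.cos(ph),.115,c[1]+r*np.sin(ph))
def tr(ph):
    f=F(); return -(f[2]*np.cos(ph)-f[0]*np.sin(ph)), f[0]*np.cos(ph)+f[2]*np.sin(ph), f[1]   # resistance to backward turn, radial, axial
E
python3 - <<'E'
from h import *
manip.servo_line(W(.0457,.115,.162),.12); manip.sleep(.2); print(F())
grip(0,25); manip.sleep(.2); s=state(); print(F(),s['width'],where(),s['t'])
c=np.array([.001,.115]); ph=.80
for ph in (.86,.92,.98,1.04,1.1,1.16,1.22):
    manip.servo_line(crank(ph,c),.03); print(ph,np.round(tr(ph),2),where().round(4),round(state()['t'],2))
E
```

```text
[ 0.38671205  0.39123585 -0.1597693 ]
[ 4.29511619  0.65686486 -0.12911321] 0.013281784209835583 [0.04621658 0.11502041 0.16233049] 16.8167
0.86 [ 4.3   3.2  -0.05] [0.044  0.115  0.1646] 17.07
0.92 [ 4.32  3.94 -0.77] [0.0412 0.115  0.1674] 17.36
0.98 [ 5.77  4.   -0.34] [0.0383 0.115  0.1699] 17.64
1.04 [ 4.41  5.08 -0.84] [0.0352 0.115  0.1723] 17.93
1.1 [ 4.26  6.11 -0.4 ] [0.032  0.115  0.1746] 18.21
1.16 [ 4.39  5.79 -0.55] [0.0287 0.115  0.1766] 18.49
1.22 [5.11 6.17 0.7 ] [0.0253 0.115  0.1786] 18.77
```

```bash
cat > press.py <<'E'
from h import *
c=np.array([.0015,.1160])
for ph in (1.3,1.38,1.46,1.54,1.62):
    manip.servo_line(crank(ph,c),.04); print(ph,np.round(tr(ph),2),round(state()['t'],2))
base=[]; hist=[]
while ph<2.45 and state()['t']<45:
    st=.0008 if len(hist)<3 or np.mean(hist[-2:])<5.9 else .0003
    ph+=st/.065; manip.servo_line(crank(ph,c),.02)
    v=np.mean([tr(ph)]+[(manip.sleep(.02),tr(ph))[1] for _ in range(2)],axis=0); hist.append(v[0])
    print(round(ph,3),v.round(1),end=' ')
    if v[0]>8.5:
        manip.sleep(.15); v=np.mean([(manip.sleep(.02),tr(ph))[1] for _ in range(4)],axis=0); print('\nsettled',v)
        if v[0]>11: break
print('\nend',ph,state()['t'],where())
E
python3 press.py
```

```text
1.3 [ 3.31  5.16 -0.62] 19.05
1.38 [ 5.    7.75 -0.36] 19.33
1.46 [ 5.62  7.8  -0.35] 19.62
1.54 [ 6.53  6.98 -0.4 ] 19.9
1.62 [ 4.73  6.77 -1.22] 20.18
1.632 [ 7.   7.  -0.2] 1.645 [ 7.7  6.4 -0.2] 1.657 [ 7.7  6.7 -0.1] 1.662 [ 8.4  7.  -0.4] 1.666 [ 8.5  6.5 -0. ] 1.671 [7.7 6.9 0.3] 1.675 [ 7.7  7.2 -0.1] 1.68 [ 8.1  6.9 -0.2] 1.685 [6.7 7.3 0.4] 1.689 [ 7.4  7.2 -0.4] 1.694 [7.7 6.9 0. ] 1.698 [8.  7.1 0. ] 1.703 [8.1 7.3 0.2] 1.708 [ 8.2  6.4 -0.4] 1.712 [7.3 6.5 0.2] 1.717 [7.3 6.5 0.4] 1.722 [ 7.4  6.5 -0.2] 1.726 [7.7 6.3 0. ] 1.731 [ 8.2  5.8 -0.2] 1.735 [7.1 6.  0.6] 1.74 [7.2 6.4 0.2] 1.745 [7.5 5.9 0.4] 1.749 [ 7.4  6.3 -0.1] 1.754 [ 8.   6.  -0.3] 1.758 [6.8 5.7 0.4] 1.763 [ 7.3  5.8 -0.3] 1.768 [ 7.3  6.3 -0.4] 1.772 [ 7.3  5.7 -0.5] 1.777 [ 8.1  5.7 -0.5] 1.782 [ 7.5  5.3 -0.2] 1.786 [7.  5.6 0.2] 1.791 [ 6.8  5.9 -0.2] 1.795 [ 7.3  5.2 -0.8] 1.8 [ 7.3  5.5 -0.2] 1.805 [ 8.   5.1 -0.4] 1.809 [ 6.6  6.3 -0.2] 1.814 [6.8 6.1 0.2] 1.818 [ 7.7  5.6 -0.1] 1.823 [ 7.4  5.7 -0.2] 1.828 [ 6.9  5.6 -0. ] 1.832 [ 6.3  5.6 -0.4] 1.837 [ 7.4  6.2 -0.1] 1.842 [ 7.4  5.1 -0. ] 1.84
[... 354 characters left out ...]
9  3.  -0.3] 1.925 [ 8.4  3.3 -0.5] 1.929 [ 6.9  4.1 -0.5] 1.934 [7.2 3.5 0. ] 1.938 [ 7.2  4.  -0.3] 1.943 [ 7.4  3.5 -0.3] 1.948 [ 7.8  3.1 -0.6] 1.952 [7.7 3.7 0.3] 1.957 [7.8 4.5 0.1] 1.962 [ 7.8  4.5 -0.3] 1.966 [7.5 3.9 0.1] 1.971 [6.7 3.8 0.3] 1.975 [ 7.1  3.7 -0.1] 1.98 [ 7.2  4.3 -0.5] 1.985 [ 7.5  3.7 -0.3] 1.989 [7.9 4.1 0.1] 1.994 [7.9 3.6 0.2] 1.998 [ 7.   3.8 -0.3] 2.003 [ 6.7  3.7 -0.1] 2.008 [ 7.1  3.  -0.3] 2.012 [ 7.4  3.6 -0.2] 2.017 [ 7.7  3.5 -0.8] 2.022 [ 6.5  3.  -0.3] 2.026 [ 6.4  2.7 -0.9] 2.031 [7.  3.2 0.1] 2.035 [ 7.1  2.9 -0.1] 2.04 [ 7.6  2.1 -0.5] 2.045 [ 8.1  2.9 -0.1] 2.049 [ 7.   3.8 -0.2] 
end 2.0492307692307756 45.1167 [-0.02673988  0.11484513  0.1765086 ]
```

```bash
cat > press2.py <<'E'
from h import *
c=np.array([.0015,.1160]); ph=2.0492
while ph<2.5 and state()['t']<52:
    v0=tr(ph)[0]; st=.0009 if v0<9.2 else .0003
    ph+=st/.065; manip.servo_line(crank(ph,c),.03); v=tr(ph)[0]; print(round(ph,3),round(v,1),end=' ')
    if v>12.5:
        v=np.mean([(manip.sleep(.03),tr(ph)[0])[1] for _ in range(4)]); print('avg',v)
        if v>13: break
print('\nend',ph,tr(ph),state()['t'],where())
E
python3 press2.py
```

```text
2.063 5.6 2.077 6.2 2.091 6.2 2.105 6.2 2.118 6.0 2.132 7.0 2.146 6.6 2.16 7.2 2.174 6.1 2.188 5.8 2.202 7.3 2.215 5.7 2.229 7.1 2.243 5.9 2.257 7.5 2.271 7.0 2.285 8.3 2.298 7.5 2.312 8.7 2.326 7.9 2.34 8.4 2.354 9.8 2.358 10.7 2.363 11.5 2.368 11.8 2.372 11.3 2.377 12.6 avg 11.951161599873611

end 2.3768923076923127 (np.float64(11.582617914585041), np.float64(0.17515617939468076), np.float64(-1.2483965488260689)) 52.0 [-0.04274255  0.11484086  0.16425758]
```

```bash
cat > rel.py <<'E'
from h import *
c=np.array([.0015,.1160]); ph=2.3769
for _ in range(4):
    ph+=.0004/.065; manip.servo_line(crank(ph,c),.03); v=np.mean([(manip.sleep(.03),tr(ph)[0])[1] for _ in range(3)]); print(v)
    if v>13.2: break
manip.sleep(.22); print(tr(ph),state()['t'])
grip(.05); x,y,z=where(); print(F(),state()['t'])
manip.servo_line(W(x,y,.25),.2); manip.move_to(W(-.082,-.092,.28),T); print(state()['t'])
manip.servo_line(W(-.082,-.092,.219),.15); print(F(),state()['t'])
cv2.imwrite('pics/chk.png',cv2.resize(np.vstack([optics.read_camera('top')[180:305,265:465,::-1],optics.read_camera('scene')[200:325,180:380,::-1]]),(480,600),interpolation=cv2.INTER_CUBIC))
E
python3 rel.py
```

```text
12.93847584018291
12.754234481165513
13.71667013524352
(np.float64(13.975998174683077), np.float64(-1.5751408307775652), np.float64(-1.2220267526935442)) 53.2667
[-0.47230205 -0.12353377  0.13194831] 53.7083
55.1667
[ 0.28397816 -0.75147009  0.71783361] 55.725
```

View pics/chk.png

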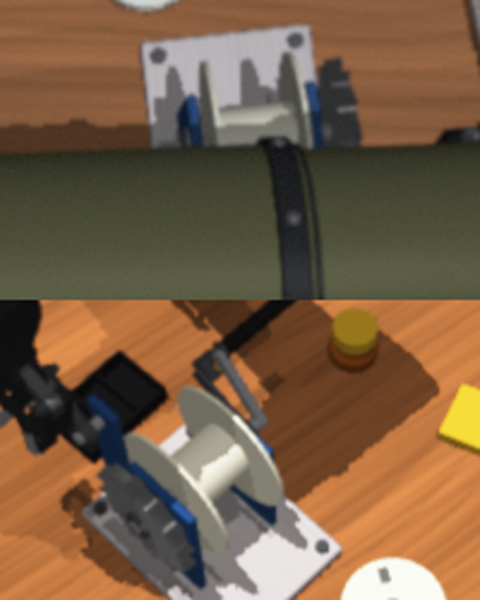

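The crank arm lies against the stop at about (215,365) in the lower crop, and the gripper straddles the tipped bar. Now I'll lower the pawl.

```bash
cat > low.py <<'E'
from h import *
dx=.002;dz=.001
grip(0,25); s=state(); print(F(),s['width'],s['t'])
for a in (2.0,1.82,1.64,1.46,1.28,1.1,.92,.74,.58,.44,.34,.28):
    manip.servo_line(pawl(a,dx,dz),.06); f=F(); print(a,f.round(1))
    if np.linalg.norm(f)>18: print('STOP'); raise SystemExit
z0=np.mean([(manip.sleep(.02),F()[2])[1] for _ in range(4)]); print('z0',z0,state()['width'],state()['t'])
while a>-.02 and state()['t']<65:
    a-=.012; manip.servo_line(pawl(a,dx,dz),.02); fz=F()[2]; print(round(a,3),round(fz,1),end=' ')
    if fz-z0>3.5: 
        manip.sleep(.03); fz=F()[2]
        if fz-z0>3.5: break
print('\nend',a,F(),state()['t'],where())
E
python3 low.py
```

```text
[-0.98619358  0.94638606  2.3772802 ] 0.008693719000286936 56.2667
2.0 [-3.4  1.3  3. ]
1.82 [-3.5  2.4  5. ]
1.64 [-3.4  0.8  5.3]
1.46 [0.1 0.5 4.9]
1.28 [-0.9 -0.6  5.2]
1.1 [ 2.1 -1.8  4.1]
0.92 [ 2.1 -2.   3. ]
0.74 [ 1.4 -1.8  1.4]
0.58 [ 0.6 -2.   1. ]
0.44 [-1.  -0.5  1.5]
0.34 [-0.4 -1.1  0.1]
0.28 [-2.1  0.6  2. ]
z0 1.034867106933091 0.008991417151705787 59.8
0.268 1.6 0.256 0.9 0.244 0.3 0.232 0.9 0.22 1.3 0.208 1.2 0.196 1.6 0.184 0.7 0.172 1.1 0.16 0.9 0.148 1.7 0.136 0.8 0.124 2.1 0.112 0.8 0.1 2.2 0.088 2.1 0.076 2.5 0.064 2.4 0.052 1.6 0.04 3.8 0.028 4.9 
end 0.027999999999999924 [-7.69855678  3.40741458  4.91237852] 65.0833 [-0.00349893 -0.09189214  0.18132269]
```

The nose is down on the teeth. I'll release, lift away and look before handing in.

Run:
```python
from h import *
grip(.04); print(state()['t']); x,y,z=where()
manip.servo_line(W(x,y,.26),.15); print(F(),state()['t'])
cv2.imwrite('pics/end.png',cv2.resize(optics.read_camera('scene')[200:350,180:380,::-1],(800,600),interpolation=cv2.INTER_CUBIC))
```

```text
65.4833
[-0.02965774 -0.16524754 -0.12501645] 66.1667
```

View pics/end.png

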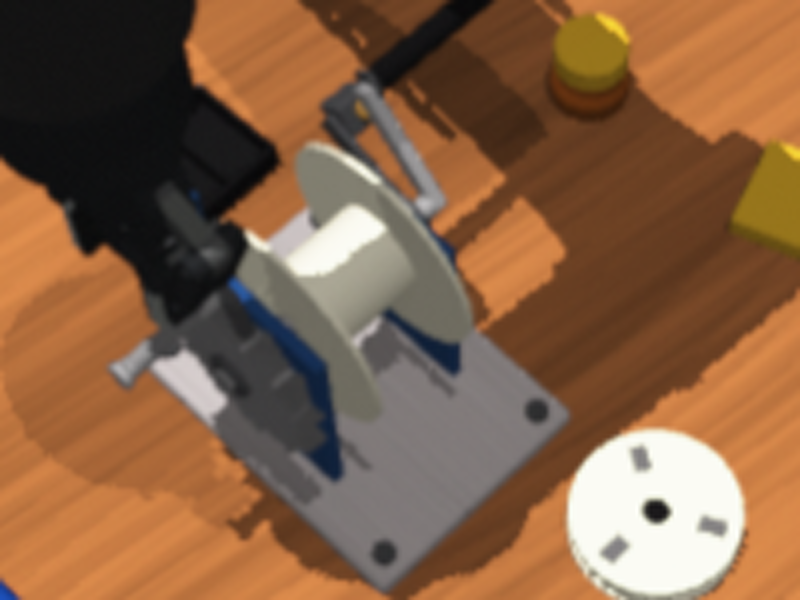

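The pawl bar is down, with its knob at about (125,370), the crank arm is on the stop at (365,95), and the gripper is clear. Handing in.

```bash
python3 -c "
from plant import manip,state
print(manip.finish_job(), state()['t'])"
```

```text
the job is handed in; nothing more can be done
the job is handed in; nothing more can be done
```

I handed the job in at about 66 s of the 72 s: the pawl was tipped over, the crank was pressed on to the stop (about 9 N by my estimate) and left there, the pawl was lowered back on to the teeth, and the gripper was clear; I got no verdict back.

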